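Turn a measuring cylinder on the draining rack

ROBOT

A 6-joint arm with a two-finger parallel gripper is mounted at the origin on the work surface. World frame = base frame: x ahead of the robot, y to its left, z up, the work surface at z = 0. Lengths are in m, angles in rad, forces in N, time in s.
With the tool pointing down it reaches from about 0.275 to 1 m from the base axis. Payload 8.4 kg.
Tool frame: the origin (TCP) lies on the centre line of the jaws, within the pads' length; the fingertips stand 17 mm ahead of it and the grasp point (between the pads) lies 2 mm behind it (bot.tcp_to_tips is the y of the fingertips in the tool frame, in m); y points along the fingers, z is the direction in which the jaws open and shut, and the axes are right-handed (so a half turn about y gives the same grasp; the last joint's range is limited). The gripper opens to 85 mm and grips with 20 to 120 N. Pads are 22 mm wide; open, the fingers measure 114 mm over their backs; the gripper's body (76 mm by 85 mm) begins 54 mm behind the grasp point. The pads swing forward as they close: fully open they stand 13 mm farther back than shut.
Start: joints at [-1.189, 0.353, 1.633, -0, 1.155, -0.002], TCP at [0.234, -0.58, 0.248] pointing down, gripper open.
Joint ranges: [-2.63, 2.63], [-0.92, 2.1], [0.06, 2.66], [-1.3, 4.44], [0, 2.69], [-3.02, 3.02]. Speed limits (rad/s): [2.22, 2.22, 2.79, 3.14, 3.14, 3.14].

INTERFACE

Orientations are given as a unit quaternion [x, y, z, w].
In Python, from workcell import bot, hand, kinematics, get_obs, vision, hand_in gives the robot as it stands. The module is installed in compiled form; this text tells all that it offers. Calls block until the motion is done:
- bot.reach(position, orientation): joint-space move of the TCP to a pose.
- bot.servo_line(position, ori=None, velocity=0.15): straight line of the TCP; ori=None keeps the orientation; velocity is the mean speed in m/s.
- bot.goto_joints(angles): joint-space move.
- hand.move_gripper(opening, strength=None): finger opening in m; strength is the grip in N (None keeps the last); returns when the fingers have stopped.
- bot.dwell(seconds).
- kinematics.solve_ik(position, orientation): joint angles nearest the present ones, or None.
- get_obs(): the state.
- vision.read_camera(name): name is "scene" or "top"; returns a dict with "frame" (384x512x3 uint8, red, green, blue), "intrinsics" (3x3 intrinsics, pixels), "dist" ([k1, k2, p1, p2, k3] as OpenCV has them; the pictures are not rectified), "view" (4x4, takes a point from world to camera coordinates). Camera axes: x right, y down, z forward; pixel columns grow to the right and rows downward; lengths in m; the calibration is good to about 2 mm. A picture is of the moment at which its call begins. There is no depth.
A pose or a line that the arm cannot do raises bot.IKError and nothing moves.
- hand_in(): hands the job in, once; it reports no verdict.
The state is a dict: "time_s": time; "joint_pos": joint angles; "joint_vel": joint speeds; "joint_efforts": joint torques, N m; "position": TCP position; "orientation": TCP orientation; "wrist_force": force on the tool from outside, world axes, zero at the start; "ft_torque": the same for the moment, N m; "gripper_width": finger opening in m.
Only numpy, scipy, OpenCV 4.12 (cv2) and the standard library are available. Lean on these libraries where they do the work, as an engineer would, in place of code of your own. Each camera call takes 0.05 s, during which the arm holds its last target.

TASK

One of the three measuring cylinders on the sloping wire draining rack lies the wrong way round, with its mouth uphill, so it cannot drain. Lift it out, turn it end for end and lay it back in its pair of notches, mouth downhill, without dropping it. Leave the other two cylinders and everything else on the bench where they are.

Things in the scene. Friction and masses are not known exactly. Their poses are not given: they have to be found in the camera images.
- rack: Draining rack, fixed: two bent 6 mm steel-wire rests 100 mm apart in a white tray 300 x 320 mm (floor 6 mm, rim 25 mm high). Each has three V notches, 32 mm wide, 18 mm deep, 75 mm apart; one rest is lower, so cylinders laid across both slope at 0.25 rad (14 degrees). Origin: centre of the tray's underside, on the bench; y: level, to the low side (ahead and to the robot's right, 25 to 65 degrees right of straight ahead); z up.
- rack_mid (a point): The seat, a point of the rack: where the tube axis of a cylinder seated in the middle notches passes half-way between the rests, 95 mm above the bench. y points DOWNHILL along the seated tube axes, z square to the slope and up, x level from notch to notch. Seated axes pass through x = -75, 0, +75 mm at z = 0; the wire rests cross them at y = -52 (high) and +52 mm (low).
- cyl_turn_mid (a point): Measuring cylinder lying the wrong way, mouth uphill, in any of the three pairs of notches. Rigid green plastic, about 70 g, 180 mm long: tube 22 mm thick, a six-sided foot (46 mm across, 8 mm thick) at one end, a mouth with a 25 mm lip at the other. Point: on its axis half-way along the 180 mm, at the start half-way between the rests. y axis points to its mouth; foot end at y = -90 mm.
- cyl_b_mid (a point): a measuring cylinder of the same make as cyl_turn, already lying the right way (mouth downhill); point half-way along its axis; y axis points to its mouth
- cyl_c_mid (a point): a measuring cylinder of the same make as cyl_turn, already lying the right way (mouth downhill); point half-way along its axis; y axis points to its mouth
- flask_a: Bystander: round-bodied white flask, 68 mm wide, 108 mm high; near the tray; origin at its underside.
- flask_b: Bystander: a second such flask; near the tray; origin at its underside.
- dropper_bottle: Bystander: small amber bottle, 46 mm wide, 90 mm high, white cap; near the tray; origin at its underside.
- amber_bottle: Bystander: amber bottle, 80 mm wide, 170 mm high, to the left; origin at its underside.
- green_beaker: Bystander: open green beaker, 80 mm wide, 120 mm high, to the right; origin at its underside.
- spatula: Bystander: steel spatula, 170 mm long, lying on the bench to the right.
- stopper: Bystander: rubber stopper, 30 mm wide, 25 mm high, on the bench to the left; origin at its underside.
- cyl_turn_mouth (a point): the centre of the mouth of that cylinder: on its axis, 90 mm from its middle.
- cyl_turn: the same cylinder as cyl_turn_mid: the same point and axes.
Mind the look-alikes: they are no part of the job. What is shaped like the cyl_turn but pink is not meant.

How it is judged:
On the way:
1. the wrongly laid cylinder is lifted clear of the notches: its middle at least 35 mm above its seat (130 mm above the bench) (height (world z) of cyl_turn_mid above 0.13 m), for 0.1 s.
At the end, for the whole second after the job is handed in: The turned cylinder rests in a pair of notches, mouth downhill: middle within 5 mm of seated height and 35 mm along the slope of the rack's middle, axis within 0.08 rad of downhill. Other cylinders moved under 20 mm, bystanders under 30 mm (x of cyl_turn_mid in the frame of rack_mid between -0.09 and 0.09 m and y of cyl_turn_mid in the frame of rack_mid between -0.035 and 0.035 m and z of cyl_turn_mid in the frame of rack_mid between -0.005 and 0.005 m and angle between the y axis of cyl_turn_mid and the y axis of rack_mid, either way round below 0.08 rad and y of cyl_turn_mouth in the frame of rack_mid above 0.05 m and linear speed of cyl_turn below 0.02 m/s and angular speed of cyl_turn below 0.2 rad/s and distance of each of cyl_b_mid, cyl_c_mid from where it was at the start of the episode below 0.02 m and distance of each of flask_a, flask_b, dropper_bottle, amber_bottle, green_beaker, spatula, stopper from where it was at the start of the episode below 0.03 m); the robot touches nothing.
It fails at once if one of the other two cylinders is moved by more than 20 mm (distance of any of cyl_b_mid, cyl_c_mid from where it was at the start of the episode above 0.02 m).
It fails at once if a bystander is moved by more than 30 mm (distance of any of flask_a, flask_b, dropper_bottle, amber_bottle, green_beaker, spatula, stopper from where it was at the start of the episode above 0.03 m).
It fails at once if the cylinder is let go in the air, more than 30 mm above its seat (125 mm above the bench) (height (world z) of cyl_turn_mid above 0.125 m and contact force between cyl_turn and the fingers below 0.01 N).
It also fails if it takes over 40 s, if anything falls off the work surface, if the arm or the gripper's body presses on something with over 40 N, if the wrist force passes 120 N, or if a joint passes its speed limit or range.

## Working session

There is one attempt and no reset: what is moved stays moved. The work goes in short steps, each a Python script; the robot and the scene stay as the last script left them, time stands still between calls to the robot, and variables do not carry over. Pictures are saved under pics/ and viewed, and the job is handed in when it is done.

```bash
mkdir -p pics; ls
python3 - <<'E'
from workcell import bot, hand, kinematics, get_obs, vision
import cv2,numpy as np,pickle
o=get_obs(); print(o['time_s'],o['position'],o['orientation'],o['gripper_width'])
for n in ['scene','top']:
    c=vision.read_camera(n); pickle.dump(c,open(f'{n}0.pkl','wb'))
    cv2.imwrite(f'pics/{n}0.png',cv2.resize(c['frame'][...,::-1],(800,600),interpolation=cv2.INTER_CUBIC))
    print(n,c['intrinsics'],c['dist'],c['view'])
E
```

```text
pics
0.0 [ 0.23387518 -0.57910751  0.24756309] [-0.13494583  0.69461232 -0.69364166  0.13477606] 0.08538819458263212
scene [[452.60242492   0.         253.99953741]
 [  0.         452.60242492 186.3162345 ]
 [  0.           0.           1.        ]] [-0.07151415  0.          0.          0.          0.        ] [[ 0.5002409   0.86579699  0.01243462 -0.25159779]
 [ 0.70974822 -0.40176826 -0.57865337 -0.30049061]
 [-0.49600051  0.29829154 -0.81547879  1.72032979]
 [ 0.          0.          0.          1.        ]]
top [[355.27045296   0.         256.66644998]
 [  0.         355.27045296 193.89586247]
 [  0.           0.           1.        ]] [0.02917248 0.         0.         0.         0.        ] [[ 1.62837514e-03 -9.99998656e-01  1.91036162e-04 -1.43856202e-02]
 [-9.92899261e-01 -1.63953783e-03 -1.18946915e-01  5.36365918e-01]
 [ 1.18947068e-01  4.01053443e-06 -9.92900597e-01  1.08811753e+00]
 [ 0.00000000e+00  0.00000000e+00  0.00000000e+00  1.00000000e+00]]
```

View pics/scene0.png

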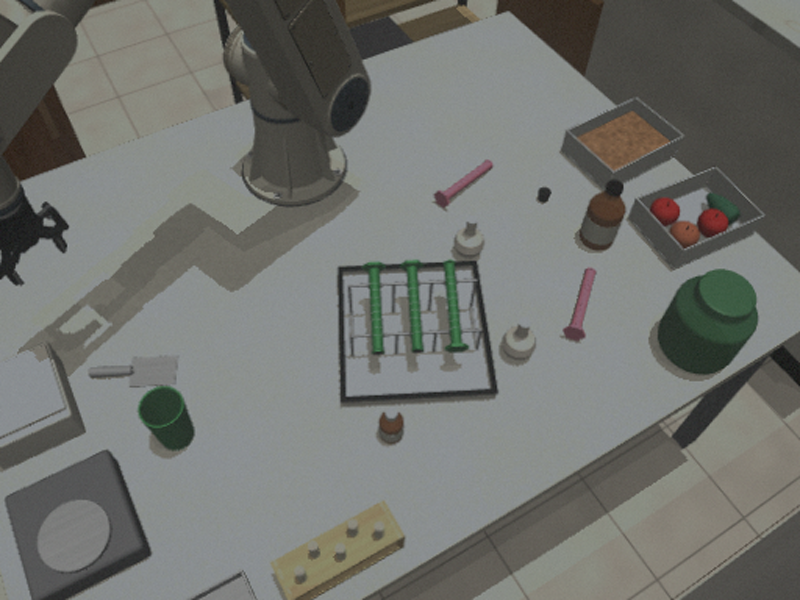

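View pics/top0.png

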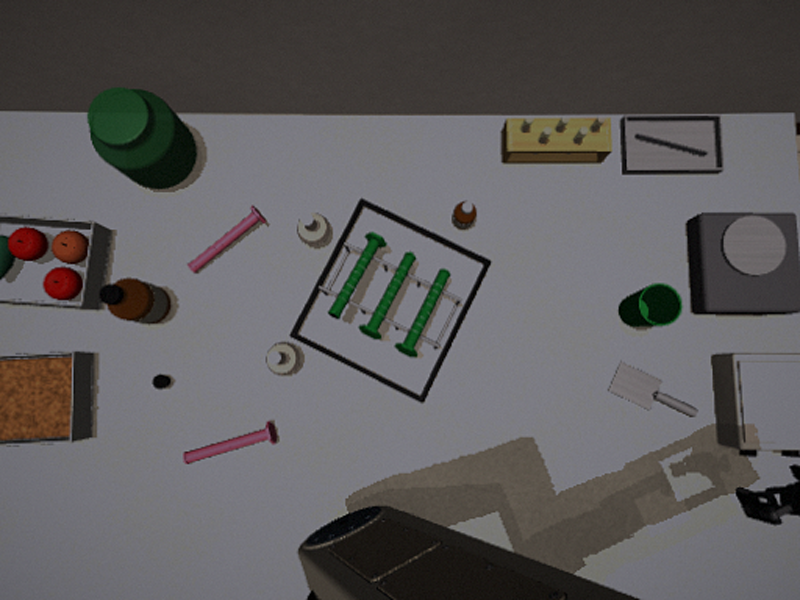

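Candidates (top picture, 800x600): green cylinders at (357,276), (389,296), (423,313), and pink look-alikes at (228,240) and (230,443). Only the left green one shows its foot at the downhill (far right) end, at (376,240). I'll check that in a crop and outline the green blobs.

```bash
cat > h.py <<'E'
import cv2,numpy as np,pickle
def load(n): return pickle.load(open(n+'.pkl','rb'))
def proj(c,P):
    V=c['view']; r,_=cv2.Rodrigues(V[:3,:3]); 
    return cv2.projectPoints(np.float64(P).reshape(-1,3),r,V[:3,3],c['intrinsics'],c['dist'])[0].reshape(-1,2)
def ray(c,uv,z):
    n=cv2.undistortPoints(np.float64([[uv]]),c['intrinsics'],c['dist'])[0,0]
    R=c['view'][:3,:3];o=-R.T@c['view'][:3,3]; d=R.T@np.r_[n,1]
    return o+d*(z-o[2])/d[2]
def green(c,lo=25):
    f=c['frame'].astype(int); r,g,b=f[...,0],f[...,1],f[...,2]
    return ((g>r*1.5)&(g>b*1.3)&(g>lo)).astype(np.uint8)
E
python3 - <<'E'
from h import *
ims=[]
for n,(x,y,w,h) in {'top0':(180,120,140,140),'scene0':(205,155,125,110)}.items():
    c=load(n); f=c['frame'][y:y+h,x:x+w,::-1]
    m=green(c); k,l,s,ce=cv2.connectedComponentsWithStats(m)
    for i in range(1,k):
        if s[i,4]>60:
            ys,xs=np.nonzero(l==i); p=np.c_[xs,ys]-ce[i]; u=np.linalg.svd(p,full_matrices=False)[2][0]; t=p@u
            print(n,s[i],ce[i].round(1),(ce[i]+u*t.min()).round(1),(ce[i]+u*t.max()).round(1))
    ims.append(cv2.resize(f,(395,int(395*h/w)),interpolation=cv2.INTER_CUBIC))
H=max(i.shape[0] for i in ims)
cv2.imwrite('pics/crop0.png',np.hstack([cv2.copyMakeBorder(i,0,H-i.shape[0],0,5,cv2.BORDER_CONSTANT) for i in ims]))
E
```

```text
top0 [  56   56   56   53 2169] [82.8 81.1] [58. 66.] [106.8  95.7]
top0 [210 149  37  55 430] [228.2 174.4] [241.8 150.3] [212.8 201.6]
top0 [  0 151   6  25 103] [  1.8 161.3] [  2.3 151. ] [  1.2 175.1]
top0 [230 161  36  56 438] [248.  190.3] [263.2 161.6] [235.4 214.3]
top0 [253 172  35  56 441] [270.8 201.1] [285.1 172.5] [258.5 225.8]
top0 [409 181  28  28 185] [420.1 195. ] [435.3 191.5] [408.9 197.5]
scene0 [259 167  12  57 323] [264.9 194.9] [263.  166.8] [266.8 223.2]
scene0 [284 167  15  56 310] [289.6 195.1] [286.8 166.8] [292.2 221.6]
scene0 [236 171   9  54 297] [240.2 197.4] [238.9 170.9] [241.6 224.1]
scene0 [ 89 248  29  26 121] [103.8 261.6] [ 90.6 268.2] [116.2 255.4]
```

View pics/crop0.png

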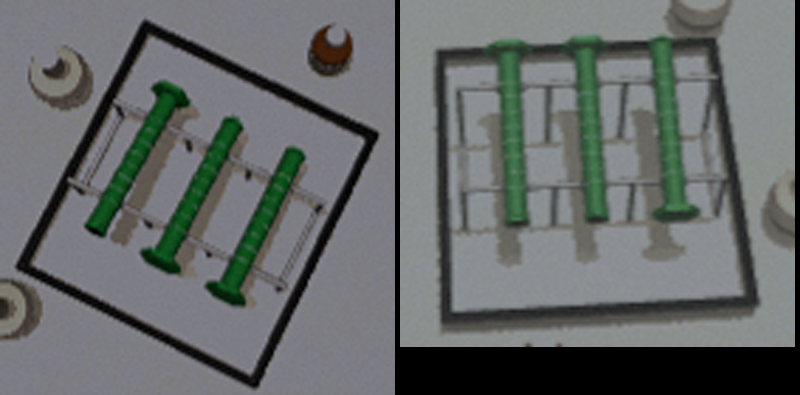

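Confirmed: the odd one is the left green cylinder. Its foot is downhill at crop px (170,93) in the top view and (676,211) in the scene view. Next I'll fit the rack pose by matching silhouettes in both cameras.

```bash
cat > fit.py <<'E'
from h import *
from scipy.optimize import minimize
S,C=np.sin(.25),np.cos(.25)
def frame(psi):
    d=np.array([np.cos(psi),np.sin(psi),0]); y=np.r_[d[:2]*C,-S]; x=np.cross(y,np.r_[d[:2]*S,C]); z=np.cross(x,y)
    return np.c_[x,y,z]
th=np.linspace(0,2*np.pi,24,endpoint=False)
def cylpts(mid,R,sgn):
    out=[]
    for (a,b,r,n) in [(-90,-82,26.5,6),(-90,90,11,24),(87,90,12.5,24)]:
        t=np.linspace(0,2*np.pi,n,endpoint=False)+(0 if n==24 else np.pi/6*0)
        out.append(np.vstack([mid+(R@np.c_[r*np.cos(t),np.full(n,sgn*s),r*np.sin(t)].T).T/1e3 for s in(a,b)]))
    return out
def render(c,mid,R,sgn):
    m=np.zeros((384*4,512*4),np.uint8)
    for P in cylpts(mid,R,sgn):
        h=cv2.convexHull(np.round((proj(c,P)+.5)*4*16).astype(np.int32)); cv2.fillConvexPoly(m,h,255,shift=4)
    return cv2.resize(m,(512,384),interpolation=cv2.INTER_AREA)/255.
def fit(T,S_,start,offs,sgns,boxes):
    pass
E
python3 - <<'E'
from fit import *
T,Sc=load('top0'),load('scene0')
mt,ms=green(T).astype(float),green(Sc).astype(float)
mt[:, :200]=0; mt[:,300:]=0; mt[:145]=0; ms[:,:225]=0; ms[:,305:]=0;ms[:160]=0;ms[235:]=0
a=ray(T,(241.8,150.3),.07);b=ray(T,(212.8,201.6),.12);print(a,b)
mid0=ray(T,(248,190.3),.095);print(mid0)
def cost(p,ws=(1,1),full=False):
    R=frame(p[2]); e=[]
    for c,m,w in((T,mt,ws[0]),(Sc,ms,ws[1])):
        q=np.zeros_like(m)
        for k,s in((-1,p[3]),(0,p[4]),(1,p[5])):
            mid=np.r_[p[:2],.095]+R@np.r_[k*.075*sx,s,0]; q=np.maximum(q,render(c,mid,R,-1 if k==-1 else 1))
        e.append(w*((q-m)**2).sum())
    return e if full else sum(e)
psi=np.arctan2(*(a-b)[[1,0]])
print(psi,frame(psi)[:,0])
sx=1  # x axis: check direction; target is on robot's left
x=frame(psi)[:,0]; sx = 1 if x[1]<0 else -1
for ws in((1,1),(1,0),(0,1)):
    best=min((minimize(cost,np.r_[mid0[:2],psi,0,0,0],args=(ws,),method='Nelder-Mead',options=dict(initial_simplex=np.r_[mid0[:2],psi,0,0,0]+s*np.vstack([np.zeros(6),np.diag([.015,.015,.06,.01,.01,.01])]),maxiter=600)) for s in(1,-1)),key=lambda r:r.fun)
    print(ws,best.x.round(4),best.fun,cost(best.x,full=True))
    if ws==(1,1): np.save('rack.npy',best.x); 
p=np.load('rack.npy');R=frame(p[2])
ims=[]
for c,(x0,y0,w,h) in((T,(180,120,140,140)),(Sc,(205,155,125,110))):
    q=np.zeros((384,512))
    for k in(-1,0,1): q=np.maximum(q,render(c,np.r_[p[:2],.095]+R@np.r_[k*.075*sx,p[4+k],0],R,-1 if k==-1 else 1))
    f=c['frame'][...,::-1].copy(); f[...,2]=np.maximum(f[...,2],(q*160).astype(np.uint8))
    # tray
    rp=[]
    z0=np.r_[p[:2],0]; xl=R[:,0]; yl=np.r_[np.cos(p[2]),np.sin(p[2]),0]
    rp=proj(c,[z0+xl*i+yl*j+[0,0,.025] for i,j in((-.15,-.16),(.15,-.16),(.15,.16),(-.15,.16))])
    g=cv2.resize(f[y0:y0+h,x0:x0+w],(395,int(395*h/w)),interpolation=cv2.INTER_CUBIC)
    cv2.polylines(g,[np.int32((rp+.5-[x0,y0])*395/w)],True,(255,255,0),1)
    ims.append(cv2.copyMakeBorder(g,0,400-g.shape[0],0,5,cv2.BORDER_CONSTANT))
cv2.imwrite('pics/fit0.png',np.hstack(ims))
E
```

```text
[0.66739661 0.03263835 0.07      ] [0.50317919 0.11343076 0.12      ]
[0.53958526 0.01231884 0.095     ]
-0.45721462291441994 [-0.44145054 -0.89728558  0.        ]
(1, 1) [ 0.5429  0.0115 -0.4615  0.0052  0.0045  0.0065] 688.3067896962706 [np.float64(190.4880276816609), np.float64(497.8187620146097)]
(1, 0) [ 0.5452  0.0101 -0.4681  0.0043  0.004   0.0054] 183.8151018838908 [np.float64(183.8151018838908), np.float64(511.18043829296425)]
(0, 1) [ 5.418e-01  1.370e-02 -4.601e-01  1.900e-03  3.700e-03  1.000e-04] 484.43689350249906 [np.float64(378.8852748942714), np.float64(484.43689350249906)]
```

```bash
sleep 1; ls pics
```

```text
crop0.png
fit0.png
scene0.png
top0.png
```

View pics/fit0.png

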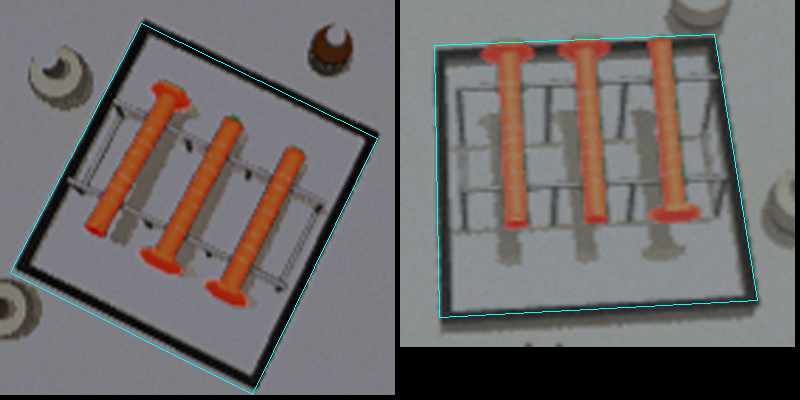

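The fit matches in both views; sliding along the axis trades off against position. I'll refit with the stated zero slide for the target and check against the tray, then look at the IK options.

```bash
cat >> fit.py <<'E'
def pose(R,sz):
    from scipy.spatial.transform import Rotation as Ro
    y=-R[:,2]; z=sz*R[:,0]; x=np.cross(y,z)
    return Ro.from_matrix(np.c_[x,y,z]).as_quat()
E
python3 - <<'E'
from fit import *
from workcell import bot, kinematics, get_obs
T,Sc=load('top0'),load('scene0')
mt,ms=green(T).astype(float),green(Sc).astype(float)
mt[:, :200]=0; mt[:,300:]=0; mt[:145]=0; ms[:,:225]=0; ms[:,305:]=0;ms[:160]=0;ms[235:]=0
def cost(p,full=False):
    R=frame(p[2]); e=[]
    for c,m in((T,mt),(Sc,ms)):
        q=np.zeros_like(m)
        for k in(-1,0,1): q=np.maximum(q,render(c,np.r_[p[:2],.095]+R@np.r_[k*.075,p[4] if k>-1 else 0,p[3]],R,-1 if k==-1 else 1))
        e.append(((q-m)**2).sum())
    return sum(e)
x0=np.r_[.5475,.0092,-.4615,0,0]
r=minimize(cost,x0,method='Nelder-Mead',options=dict(initial_simplex=x0+np.vstack([np.zeros(5),np.diag([.008,.008,.03,.006,.005])])))
print(r.x.round(4),r.fun)
p=r.x; np.save('rack2.npy',p); R=frame(p[2])
t=np.r_[p[:2],.095]+R@[-.075,0,0]; print('target mid',t,'yaw deg',np.degrees(p[2]))
print(get_obs()['joint_pos'])
for sz in(1,-1):
    for up in(0,.1,.2):
        print(sz,up,np.round(kinematics.solve_ik(t+[0,0,up],pose(R,sz)),3) if kinematics.solve_ik(t+[0,0,up],pose(R,sz)) is not None else None)
E
```

```text
[ 5.482e-01  8.800e-03 -4.612e-01 -5.000e-04  1.300e-03] 690.4539484813533
target mid [0.58158994 0.07596893 0.095     ] yaw deg -26.42693598668372
[-1.18936641e+00  3.53554035e-01  1.63402894e+00 -1.43157558e-05
  1.15522511e+00 -2.38971386e-03]
1 0 [0.059 0.578 1.681 0.138 1.104 2.015]
1 0.1 [0.059 0.46  1.621 0.129 1.281 2.041]
1 0.2 [0.059 0.37  1.526 0.124 1.465 2.064]
-1 0 [ 0.059  0.578  1.681  0.138  1.104 -1.127]
-1 0.1 [ 0.059  0.46   1.621  0.129  1.281 -1.101]
-1 0.2 [ 0.059  0.37   1.526  0.124  1.465 -1.077]
```

Consistent: fitted height is within 0.5 mm, yaw is 26° right, and both tool rolls are in range. Next: approach, grip gently, then look.

Run:
```python
from fit import *
from workcell import bot, hand, kinematics, get_obs, vision
p=np.load('rack2.npy');R=frame(p[2])
t=np.r_[p[:2],.095]+R@[-.075,0,0]; g=t-R[:,2]*.002
hand.move_gripper(.042)
bot.reach(g+[0,0,.17],pose(R,-1))
bot.servo_line(g+R[:,2]*.05,velocity=.15)
o=get_obs();print(o['time_s'],o['position'],g,o['gripper_width'],o['wrist_force'])
for n in('top','scene'):
    c=vision.read_camera(n); pickle.dump(c,open(n+'1.pkl','wb'))
    x0,y0,w,h=(190,110,140,130) if n=='top' else (195,115,140,130)
    cv2.imwrite(f'pics/{n}1.png',cv2.resize(c['frame'][y0:y0+h,x0:x0+w,::-1],None,fx=4,fy=4,interpolation=cv2.INTER_CUBIC))
```

```text
4.1917 [0.5927665  0.07068993 0.14231559] [0.58114684 0.07618915 0.09306218] 0.042006907700354396 [-0.54071438  0.97038214  0.26769017]
```

View pics/scene1.png

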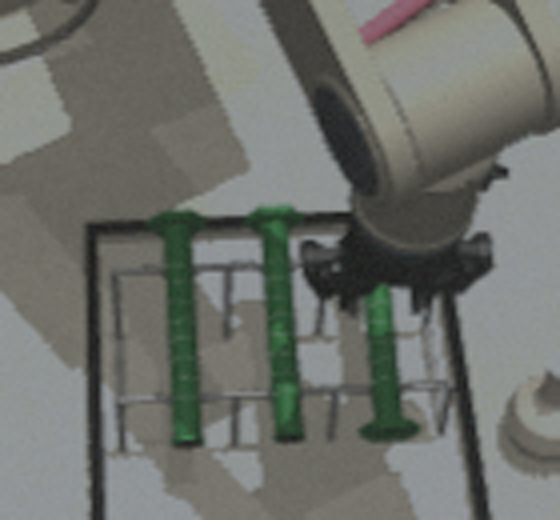

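View pics/top1.png

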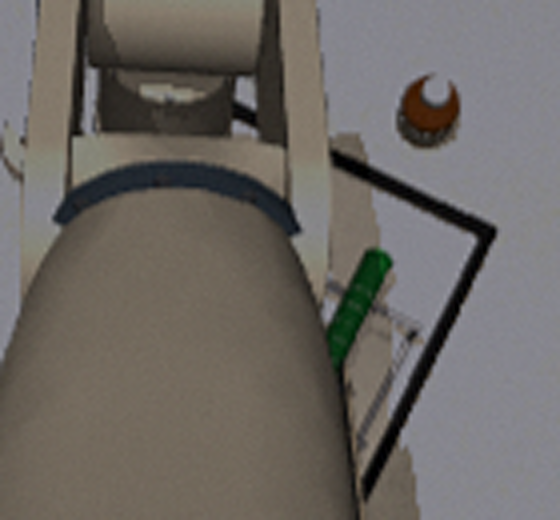

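The scene view shows the fingers at (345,300) and (420,300), straddling the tube at (380,300), square to it and clear of the neighbour at (280,330). The top view is blocked by the arm. Descend and grip.

Run:
```python
from fit import *
from workcell import bot, hand, kinematics, get_obs, vision
p=np.load('rack2.npy');R=frame(p[2])
t=np.r_[p[:2],.095]+R@[-.075,0,0]; g=t-R[:,2]*.002
bot.servo_line(g+R[:,2]*.015,velocity=.08)
print(get_obs()['wrist_force'])
bot.servo_line(g,velocity=.04)
o=get_obs();print(o['position'],o['wrist_force'])
hand.move_gripper(.0,45)
o=get_obs();print(o['time_s'],o['position'],o['gripper_width'],o['wrist_force'],o['ft_torque'])
np.save('grip.npy',o['position'])
if .018<o['gripper_width']<.026:
    bot.servo_line(g+[0,0,.025],velocity=.05)
    o=get_obs();print(o['time_s'],o['gripper_width'],o['wrist_force'],o['ft_torque'])
c=vision.read_camera('scene'); pickle.dump(c,open('scene2.pkl','wb'))
cv2.imwrite('pics/scene2.png',cv2.resize(c['frame'][115:245,195:335,::-1],None,fx=4,fy=4,interpolation=cv2.INTER_CUBIC))
```

```text
[ 1.66027429 -1.08555723  0.30654108]
[0.58103835 0.07620378 0.09288681] [-0.33720557 -0.18999185 -0.45074001]
5.7167 [0.58209756 0.07674184 0.09356707] 0.02065489474541716 [3.17117052 4.25755419 1.73182503] [ 0.65254442 -0.48762989 -0.16021796]
6.3667 0.0206344451955556 [-1.01613421  0.23929257 -1.47446111] [-0.08769234 -0.13988684 -0.05126664]
```

View pics/scene2.png

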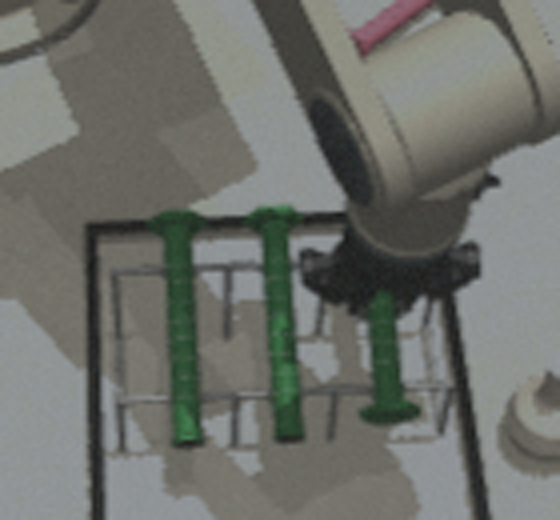

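Held: width is 20.6 mm, and the foot at (388,412) has risen off the rest. Lift higher, turn the last joint by π, and look.

Run:
```python
from fit import *
from workcell import bot, hand, kinematics, get_obs, vision
p=np.load('rack2.npy');R=frame(p[2])
t=np.r_[p[:2],.095]+R@[-.075,0,0]; g=t-R[:,2]*.002
bot.servo_line(g+[0,0,.17],velocity=.12)
q=np.array(get_obs()['joint_pos']);print(q)
for d in(np.pi/2,np.pi):
    a=q.copy();a[5]+=d; bot.goto_joints(list(a))
bot.reach(g+[0,0,.17],pose(R,1))
o=get_obs();print(o['time_s'],o['position'],o['gripper_width'],o['wrist_force'],o['joint_pos'])
c=vision.read_camera('scene'); pickle.dump(c,open('scene3.pkl','wb'))
cv2.imwrite('pics/scene3.png',cv2.resize(c['frame'][95:235,185:325,::-1],None,fx=4,fy=4,interpolation=cv2.INTER_CUBIC))
```

```text
[ 0.05931455  0.39544226  1.56200219  0.12502705  1.40486162 -1.0844811 ]
10.825 [0.58122676 0.07620936 0.26314553] 0.02038420836801002 [-0.67793258 -0.1741182  -0.8509252 ] [0.05936505 0.39448215 1.56102788 0.12512639 1.40511886 2.05673507]
```

View pics/scene3.png

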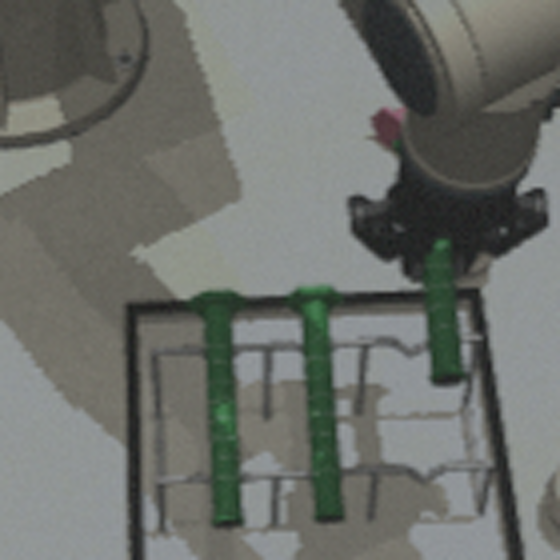

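The mouth now faces downhill, with its end at crop (446,380), and the empty notches are visible at (400,350) and (430,475). I'll check the predicted mouth pixel for any pitch slip in the jaws and compare the notch position.

Run:
```python
from fit import *
p=np.load('rack2.npy');R=frame(p[2]); c=load('scene3')
t=np.r_[p[:2],.095]+R@[-.075,0,0]
T=lambda P:((proj(c,P)+.5-[185,95])*4).round(1)
hm=t+[-.0,0,.17]
f=cv2.resize(c['frame'][95:235,185:325,::-1],None,fx=5,fy=5,interpolation=cv2.INTER_CUBIC)
for a in(-.1,0,.1):
    d=R[:,1]*np.cos(a)+R[:,2]*np.sin(a)
    print(a,T([hm+d*.088, hm+d*.04]).tolist())
M=render(c,hm,R,1)
q=cv2.resize((M*255).astype(np.uint8)[95:235,185:325],None,fx=5,fy=5)
cs,_=cv2.findContours((q>127).astype(np.uint8),cv2.RETR_EXTERNAL,cv2.CHAIN_APPROX_NONE); cv2.drawContours(f,cs,-1,(0,0,255),1)
# seated outline
q=cv2.resize((render(c,t,R,1)*255).astype(np.uint8)[95:235,185:325],None,fx=5,fy=5)
cs,_=cv2.findContours((q>127).astype(np.uint8),cv2.RETR_EXTERNAL,cv2.CHAIN_APPROX_NONE); cv2.drawContours(f,cs,-1,(255,255,0),1)
cv2.imwrite('pics/pred3.png',f[100:700,250:700])
```

```text
-0.1 [[446.5, 386.9], [440.9, 318.6]]
0 [[448.1, 382.9], [441.6, 316.6]]
0.1 [[449.6, 377.7], [442.3, 314.0]]
```

View pics/pred3.png

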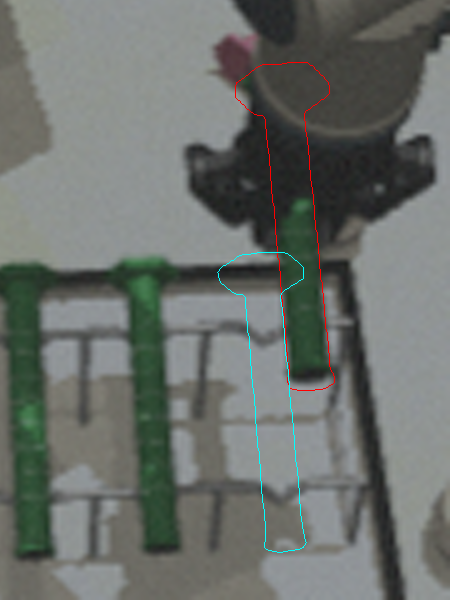

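Run:
```python
from fit import *
p=np.load('rack2.npy');R=frame(p[2]); c=load('scene3')
t=np.r_[p[:2],.095]+R@[-.075,0,0]; m=green(c,20)
M=render(c,t+[0,0,.17],R,1)
for v in range(155,194,3):
    xs=np.nonzero(m[v,285:310])[0]+285; w=M[v,270:330]
    print(v,xs.mean() if len(xs) else None,len(xs),((np.arange(270,330)*w).sum()/max(w.sum(),1e-9)).round(2),w.sum().round(1))
```

```text
155 295.5 4 293.12 8.3
158 294.5 4 293.4 8.3
161 None 0 293.79 8.4
164 294.5 6 294.09 8.3
167 295.0 5 294.36 8.3
170 295.0 4 294.64 8.3
173 295.0 7 294.94 8.4
176 None 0 295.23 8.5
179 296.0 5 295.5 8.5
182 295.5 6 295.79 8.4
185 296.0 7 296.09 8.4
188 297.0 2 296.47 8.4
191 None 0 296.68 9.4
```

The held tube axis matches the prediction within about 0.5 px (1–1.5 mm). The end is about 5 mm short, which is well inside the ±35 mm. Lower it.

Run:
```python
from fit import *
from workcell import bot, hand, kinematics, get_obs, vision
p=np.load('rack2.npy');R=frame(p[2])
t=np.r_[p[:2],.095]+R@[-.075,0,0]; g=t-R[:,2]*.002
bot.servo_line(g+R[:,2]*.03,pose(R,1),velocity=.12)
f0=np.array(get_obs()['wrist_force'])
for h in(.015,.008,.004,.002,.001):
    bot.servo_line(g+R[:,2]*h,velocity=.04); bot.dwell(.1)
    o=get_obs();f=np.array(o['wrist_force'])-f0;print(h,f.round(2),(R.T@f).round(2),(R.T@(np.array(o['position'])-g)*1e3).round(2))
    if np.linalg.norm(f)>12: break
print(o['time_s'],o['gripper_width'])
c=vision.read_camera('scene'); pickle.dump(c,open('scene4.pkl','wb'))
cv2.imwrite('pics/scene4.png',cv2.resize(c['frame'][115:245,195:335,::-1],None,fx=4,fy=4,interpolation=cv2.INTER_CUBIC))
```

```text
0.015 [0.16 0.78 0.34] [-0.77 -0.28  0.28] [-0.07  0.1  15.13]
0.008 [-0.25  0.21 -0.44] [-0.08 -0.2  -0.51] [-0.01  0.01  7.98]
0.004 [0.08 0.2  0.2 ] [-0.22 -0.07  0.19] [-0.01 -0.    3.97]
0.002 [ 0.21 -0.33  0.56] [0.2  0.18 0.63] [-0.03  0.03  2.02]
0.001 [2.29 2.73 3.99] [-3.46 -0.18  4.07] [-0.36  0.18  1.29]
14.3 0.02089292197438376
```

View pics/scene4.png

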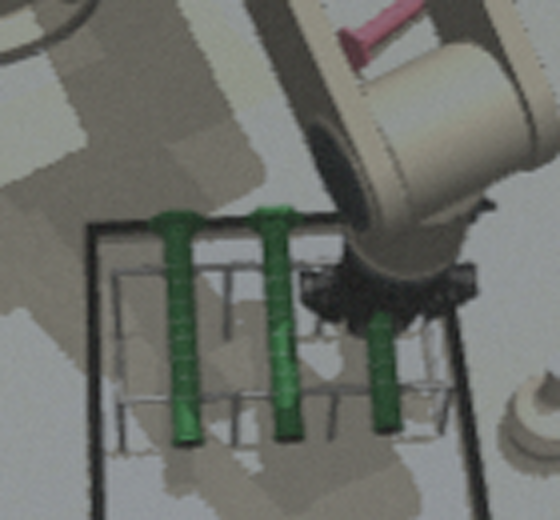

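Contact started where expected, touching one flank of the V (force toward -x, as when gripping). Shift about 1.3 mm that way, settle it fully, then release.

Run:
```python
from fit import *
from workcell import bot, hand, kinematics, get_obs, vision
p=np.load('rack2.npy');R=frame(p[2])
t=np.r_[p[:2],.095]+R@[-.075,0,0]; g=t-R[:,2]*.002
def rep(s):
    bot.dwell(.1);o=get_obs();print(s,(R.T@np.array(o['wrist_force'])).round(2),(R.T@(np.array(o['position'])-g)*1e3).round(2),o['gripper_width'],o['time_s'])
bot.servo_line(g+R@[-.0013,0,.001],velocity=.02);rep('shift')
bot.servo_line(g+R@[-.0013,0,.0003],velocity=.02);rep('down')
hand.move_gripper(.030);rep('open30')
hand.move_gripper(.042);rep('open42')
c=vision.read_camera('scene'); pickle.dump(c,open('scene5.pkl','wb'))
cv2.imwrite('pics/scene5.png',cv2.resize(c['frame'][115:245,195:335,::-1],None,fx=4,fy=4,interpolation=cv2.INTER_CUBIC))
```

```text
shift [-0.6   0.51 -0.88] [-1.1  -0.12  0.76] 0.020545662808552287 14.7
down [-0.2  -0.79  2.85] [-1.28 -0.05  0.41] 0.020882422511375304 15.05
open30 [-0.54  0.01 -0.51] [-1.2  -0.07  0.08] 0.029851069635870444 15.4083
open42 [ 0.63 -0.7  -0.59] [-1.3   0.01  0.3 ] 0.04185284420627075 15.7833
```

View pics/scene5.png

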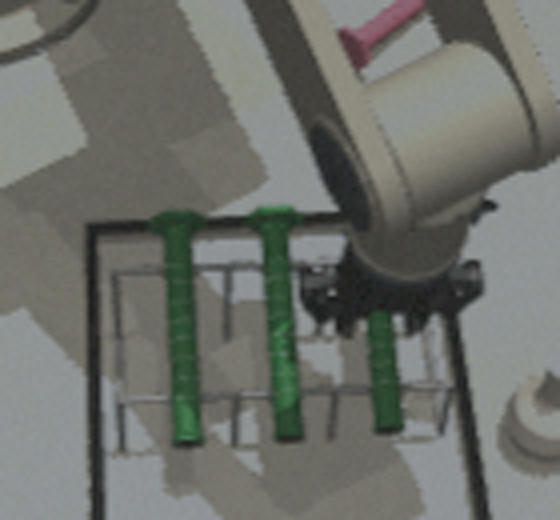

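It stayed put when released: the mouth is at (388,428), the same as before opening. Withdraw square to the slope, then lift and swing back to the start to see everything.

Run:
```python
from fit import *
from workcell import bot, hand, kinematics, get_obs, vision
p=np.load('rack2.npy');R=frame(p[2])
t=np.r_[p[:2],.095]+R@[-.075,0,0]; g=t-R[:,2]*.002
bot.servo_line(g+R@[-.0013,0,.05],velocity=.06)
bot.servo_line(g+R@[-.0013,0,.05]+[0,0,.13],velocity=.15)
bot.goto_joints([-1.189,.353,1.633,0,1.155,-.002])
print(get_obs()['time_s'])
ims=[]
for n,(x0,y0,w,h) in {'top':(180,120,140,140),'scene':(205,155,125,110)}.items():
    c=vision.read_camera(n); pickle.dump(c,open(n+'6.pkl','wb'))
    f=c['frame'][...,::-1]
    g_=cv2.resize(f[y0:y0+h,x0:x0+w],(395,int(395*h/w)),interpolation=cv2.INTER_CUBIC)
    ims.append(cv2.copyMakeBorder(g_,0,400-g_.shape[0],0,5,cv2.BORDER_CONSTANT))
    cv2.imwrite(f'pics/{n}6.png',f)
    d=cv2.absdiff(c['frame'],load(n+'0')['frame']).max(2); k,l,s,ce=cv2.connectedComponentsWithStats((cv2.medianBlur(d,3)>40).astype(np.uint8))
    print(n,[(s[i].tolist()) for i in range(1,k) if s[i,4]>5])
cv2.imwrite('pics/end6.png',np.hstack(ims))
# fit cylinder: x,y slide,z,pitch,yaw
mk={}
T,S_=load('top6'),load('scene6')
for n,c in(('t',T),('s',S_)):
    m=green(c); k,l,s,ce=cv2.connectedComponentsWithStats(m)
    tp=proj(c,[t])[0]; i=min((i for i in range(1,k) if s[i,4]>60),key=lambda i:np.linalg.norm(ce[i]-tp)); mk[n]=(l==i).astype(float); print(ce[i],s[i])
def cost(q):
    mid=t+R@q[:3]; yv=np.r_[q[3],1,q[4]]; yv/=np.linalg.norm(yv); xv=np.cross(yv,[0,0,1]);xv/=np.linalg.norm(xv)
    RR=R@np.c_[xv,yv,np.cross(xv,yv)]
    return sum(((render(c,mid,RR,1)-mk[n])**2).sum() for n,c in(('t',T),('s',S_)))
r=minimize(cost,np.zeros(5),method='Nelder-Mead',options=dict(initial_simplex=np.vstack([np.zeros(5),np.diag([.006,.008,.006,.06,.06])]),maxiter=500))
print('offset mm',(r.x[:3]*1e3).round(1),'yaw,pitch',r.x[3:].round(3),r.fun)
```

```text
20.4583
top [[234, 149, 14, 9, 56], [206, 197, 15, 10, 54], [429, 297, 5, 8, 25], [471, 297, 41, 39, 500], [496, 316, 4, 8, 17], [486, 318, 5, 4, 13]]
scene [[25, 129, 19, 20, 89], [25, 139, 18, 30, 237], [0, 160, 8, 9, 50], [0, 162, 23, 21, 189], [282, 165, 5, 3, 12], [289, 165, 3, 2, 6], [59, 205, 5, 5, 15], [285, 221, 4, 4, 11], [293, 220, 7, 5, 22]]
[225.34101382 179.45852535] [207 151  37  55 434]
[289.49146758 194.59044369] [284 168  12  54 293]
offset mm [-1.3  1.2 -8.9] yaw,pitch [0.025 0.207] 224.56382929642447
```

View pics/end6.png

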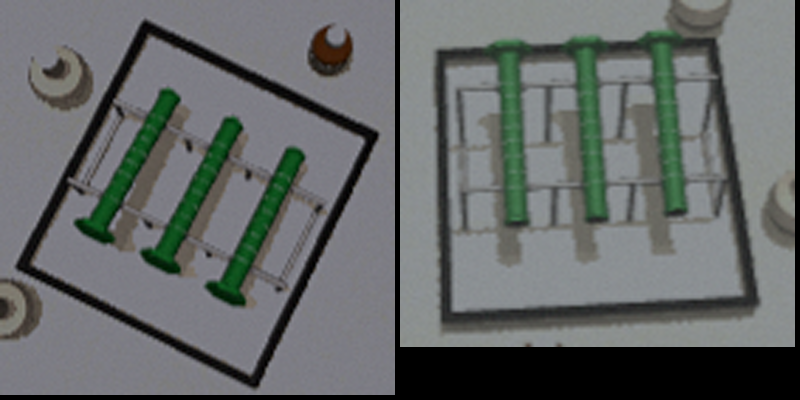

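By eye it lies in line with its neighbours: feet at (95,230), (161,260), (226,291) and mouths at (170,93), (232,122), (294,153). The free fit's pitch and height (0.207 rad, -8.9 mm) disagree, so I'll run the same fit on the two known-good neighbours to see whether it is biased.

Run:
```python
from fit import *
p=np.load('rack2.npy');R=frame(p[2])
T,S_=load('top6'),load('scene6')
def run(T,S_,k_,sg):
    t=np.r_[p[:2],.095]+R@[.075*k_,0,0]; mk={}
    for n,c in(('t',T),('s',S_)):
        l,s,ce=cv2.connectedComponentsWithStats(green(c))[1:]
        tp=proj(c,[t])[0]; i=min((i for i in range(1,len(s)) if s[i,4]>60),key=lambda i:np.linalg.norm(ce[i]-tp)); mk[n]=(l==i).astype(float)
    def cost(q):
        mid=t+R@q[:3]; yv=np.r_[q[3],1,q[4]]; yv/=np.linalg.norm(yv); xv=np.cross(yv,[0,0,1]);xv/=np.linalg.norm(xv)
        RR=R@np.c_[xv,yv,np.cross(xv,yv)]
        return sum(((render(c,mid,RR,sg)-mk[n])**2).sum() for n,c in(('t',T),('s',S_)))
    best=None
    for s in(1,-1):
        r=minimize(cost,np.zeros(5),method='Nelder-Mead',options=dict(initial_simplex=np.vstack([np.zeros(5),s*np.diag([.006,.008,.006,.06,.06])]),maxiter=600))
        if best is None or r.fun<best.fun: best=r
    x=best.x; print(k_,sg,'mm',(x[:3]*1e3).round(1),'yaw,pitch',x[3:].round(3),round(best.fun,1),'cost at seated',round(cost(np.zeros(5)),1), [round(cost(np.r_[-.001,-.001,0,0,a]),1) for a in(-.2,-.1,0,.1,.2)])
run(T,S_,-1,1);run(T,S_,0,1);run(T,S_,1,1)
run(load('top0'),load('scene0'),-1,-1)
```

```text
-1 1 mm [-1.3  1.2 -8.9] yaw,pitch [0.025 0.207] 224.6 cost at seated 252.6 [np.float64(302.0), np.float64(271.2), np.float64(262.0), np.float64(262.3), np.float64(263.6)]
0 1 mm [ -0.6   5.3 -10.6] yaw,pitch [0.012 0.129] 218.0 cost at seated 241.7 [np.float64(283.2), np.float64(271.9), np.float64(261.1), np.float64(256.9), np.float64(257.7)]
1 1 mm [ -0.3   5.  -12. ] yaw,pitch [0.003 0.152] 226.6 cost at seated 255.2 [np.float64(287.8), np.float64(281.3), np.float64(270.5), np.float64(264.9), np.float64(260.3)]
-1 -1 mm [-0.2  0.2 -1.8] yaw,pitch [-0.008 -0.02 ] 235.1 cost at seated 244.4 [np.float64(295.1), np.float64(263.1), np.float64(252.7), np.float64(262.3), np.float64(278.0)]
```

The bias shows on the neighbours too: z is -11 to -12 mm and pitch 0.13–0.15 rad for cylinders known to be seated. Relative to them, the turned one is seated and parallel within the noise. Before/after differences appear only at the turned cylinder and the arm. Handing in.

```bash
python3 -c "
from workcell import hand_in,get_obs
print(get_obs()['time_s']); hand_in()"
```

```text
20.5583
the job is handed in; nothing more can be done
```

I turned the wrongly laid cylinder end for end and laid it back in its own pair of notches, mouth downhill. I handed the job in at 20.6 s of the 40 s. It was the left-hand green cylinder, at rack x = -75 mm. I gripped it at mid-length, lifted it about 170 mm, turned the last joint by π, lowered it until it touched, and let go at its seat.

**Final checks that agreed:**
- In both cameras it lies in line with its neighbours, with the mouth downhill.
- Comparing pictures from before and after, only this cylinder and the arm changed. The other two cylinders and the bystanders show no movement.
- The arm is back near its start pose, clear of everything.

**One check that disagreed:** a free fit of the cylinder's pose in the final pictures gave -9 mm height and 0.2 rad pitch, which is outside the limits. The same fit gave -11 to -12 mm and 0.13 to 0.15 rad on the two untouched cylinders, so I put it down to bias in the fit. Taken relative to those two, the turned cylinder differs by about 2–3 mm in height, 0.05–0.08 rad in pitch, 0.01–0.02 rad in yaw and 4 mm along the slope. That pitch difference is close to the 0.08 rad limit, but the fit is too loose in pitch to settle it. The light contact when it was lowered, and its staying put on release, both point to it being properly seated.

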